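# Press a bronze bushing home in a bearing block

### The arm

A 6-joint arm with a two-finger parallel gripper is mounted at the origin on a cart in front of the work surface, level with it; the furniture and walls round the work are solid. World frame = base frame: x ahead of the robot, y to its left, z up, the work surface at z = 0. Lengths are in m, angles in degrees, forces in N, time in s.
With the tool pointing down it reaches from about 0.375 to 0.9 m from the base axis. Payload 3.1 kg.
Tool frame: the origin (TCP) lies on the centre line of the jaws, within the pads' length; the fingertips stand 11 mm ahead of it and the grasp point (between the pads) lies 8 mm behind it; z points along the fingers, y is the line along which they close (so a half turn about z gives the same grasp; the last joint's range is limited). The gripper opens to 87 mm and grips with 3 to 60 N. Pads are 19 mm wide; open, the fingers measure 117 mm over their backs; the gripper's body (75 mm by 190 mm) begins 51 mm behind the grasp point.
Start: joints at [-77.607, 30.224, 82.088, -0, 67.689, -10.227], TCP at [0.24, -0.577, 0.234] pointing down, gripper open.
Joint ranges: [-176.69, 176.69], [-43.24, 126.21], [12.49, 139.97], [-82, 262], [0, 151.66], [-163.58, 163.58]. Speed limits (degrees/s): [159.86, 159.86, 180, 180, 180, 180].

### API

Orientations are given as a 3x3 rotation matrix whose columns are the frame's x, y, z axes.
In Python, from rig import * gives the robot as it stands.
- The arm moves only by the shell command python3 -m inch 'ROWS'. ROWS is JSON, a list of rows, each an object of numbers: "gripper": the opening in per cent of the stroke, from 0 (shut) to 100 (fully open); "dx", "dy", "dz": the shift along the tool's x, y, z in mm; "turn": the turn about the tool's z in rad. A call has 1 to 12 rows; each row is the pose to reach, as a shift and turn from the pose commanded when the call began, along the tool's axes at that moment; what a row does not reach only later rows make up. A row lasts 1/10 s, in which the tool goes at most 50 mm and 8.59 degrees, less where a joint would pass 70% of its speed; a pose out of reach is approached as far as the arm can. A call with a gripper value outside its range is refused whole. The fingers move at their own pace and stop on an object; the grip force is fixed at half the most. Time passes only in rows, so rows that repeat a pose let the fingers close. It gives the time, the measured TCP pose, the force and the opening at its end, in the units of the state.
- read_state(): the state, without advancing time (a new reading comes with each control period).
- capture(name): name is "scene" or "top"; returns the picture (420x560x3 uint8, red, green, blue); there is no depth.
- get_calibration(name): a dict with "camera_matrix" (3x3 intrinsics, pixels), "k1" (the pictures are not rectified: a ray, as slopes to the right and down, at radius r is drawn at 1 + k1 r^2 times it, then the intrinsics apply), "world_to_cam" (4x4, takes a point from world to camera coordinates). Camera axes: x right, y down, z forward; pixel columns grow to the right and rows downward; lengths in m; the calibration is good to about 2 mm. A picture is of the moment at which its call begins. get_calibration takes no time and is no camera call.
- hand_in(): hands the job in, once; it reports no verdict.
Trained networks look in the newest picture that a camera, given by its name, has taken for a name from the list of things; names that differ only in an ending like _2 or _b are one class to them, and where a whole thing is asked for, a point or a joint stands for the part that bears it (a point fixed in the world has none). Each returns a list of dicts, best first, with "score" (0 to 1); they miss things now and then, are a little off and sometimes report something else, mostly with a low value. They report only what shows in the picture. A call takes as long as a camera call. They do not tell look-alikes from the thing itself.
- recognise(camera, query): "extent" ([centre column, centre row, width, height] in pixels, round what is visible of it).
The state is a dict: "time_s": time; "joint_positions": joint angles; "qvel": joint speeds; "tau": joint torques, N m; "position": TCP position; "tcp_rot": TCP orientation; "force": force on the tool from outside, world axes, zero at the start; "moment": the same for the moment, N m; "opening": opening from 0.0 (shut) to 1.0 (fully open).
Only numpy, scipy, OpenCV 4.12 (cv2) and the standard library are available. Lean on these libraries where they do the work, as an engineer would, in place of code of your own. Each camera call takes 0.05 s, during which the arm holds its last target. There are 200 camera calls.

### The job

Pick up the bronze bushing and press it, nose down, into the bore of the aluminium bearing block until its shoulder is fully home, flush on the block all round; then let go of it. It is a tight fit and the block stands on a spring-loaded plate that gives way as you push, so feel for the bushing bottoming, but do not push so hard that the plate is driven down onto its stop. Leave the two paint jars and the roll of tape where they are.

Things in the scene. Friction and masses are not known exactly. Their poses are not given: they have to be found in the camera images.
- bushing_mid (a point): Centre, half-way up, of the loose bronze bushing (61 mm tall, round, about 120 g), standing nose down on the table; z up its axis. Bottom up: shank 26 mm diameter, 24 mm long, its lowest 6 mm tapering to 21; shoulder flange 42 mm diameter, 5 thick; hub 30 mm diameter, 32 tall, to grip. The point is 30.5 mm above the nose end, 6.5 mm above the shoulder's underside.
- bore_mouth (a point): Centre of the bore's mouth in the top face of the aluminium bearing block (66 x 66 x 28 mm), z up; 68 mm above the table at rest. Bore 27 mm diameter, through, 2 mm chamfer. From 4 mm down four sprung ribs grip the shank: it goes in only under a steady push (up to 18 N to start, then 7 to 14 N) and stays where it is left.
- nest (a joint): How far the sprung plate with the block has been pushed straight down, in m: 0 at rest, 0.018 on its stop. It sinks some millimetres under the push that moves the bushing, and on under a harder one; about 20 N seats the bushing safely, over 27 N is too hard. It is damped, and rises again in under a second when let go.
- fixture: Blue base plate (110 x 110 x 10 mm) of the press fixture, fixed to the table, origin at the centre of its underside, below the bore. Above it, on four springs, floats a steel plate (102 x 102 x 8 mm) to which the bearing block is fixed.
- pigment_1: Red paint jar with a black cap, 44 mm in diameter, 59 mm tall, loose on the table; origin at the centre of its underside. Leave it alone.
- pigment_5: Black paint jar, 44 mm in diameter, 65 mm tall, loose on the table; origin at the centre of its underside. Leave it alone.
- tape_roll: Roll of tan paper tape lying flat, 93 mm in diameter, 24 mm tall, loose; origin at the centre of its underside. Leave it alone.
There are look-alikes about, which are no part of the job. Leave any blue look-alike of the part that bears bushing_mid alone.

How it is judged (in metres and radians):
On the way, in this order (a step that is already met when the one before it is completed fails the run):
1. the bushing's shank is started upright in the bore, at least 6 mm deep (z of bushing_mid in the frame of bore_mouth below 0.0245 m and horizontal distance between bushing_mid and bore_mouth below 0.003 m and angle between the z axis of bushing_mid and the z axis of bore_mouth, either way round below 0.12 rad), for 0.1 s.
2. the shoulder is home on the block (z of bushing_mid in the frame of bore_mouth below 0.0085 m and horizontal distance between bushing_mid and bore_mouth below 0.003 m and angle between the z axis of bushing_mid and the z axis of bore_mouth, either way round below 0.07 rad), for 0.2 s.
At the end, for the whole second after the job is handed in: the bushing stands upright (within 4 degrees), nose down in the bore and centred within 3 mm, its shoulder within 2 mm of the block's top face; it is at rest and the sprung plate is back up within 3 mm (z of bushing_mid in the frame of bore_mouth below 0.0085 m and horizontal distance between bushing_mid and bore_mouth below 0.003 m and angle between bushing_mid's own z axis and vertical below 0.07 rad and value of joint nest below 0.003 m and linear speed of bushing below 0.02 m/s); the robot touches nothing.
It fails at once if the spring-loaded plate is driven down onto its stop (pushed down by more than 17 mm, some 28 N) (value of joint nest above 0.017 m).
It fails at once if a jar or the tape roll is moved by more than 20 mm (distance of any of pigment_1, pigment_5, tape_roll from where it was at the start of the episode above 0.02 m).
It also fails if it takes over 64 s, if anything falls off the work surface, if the arm or the gripper's body presses on something with over 40 N, if the wrist force passes 120 N, or if a joint passes its speed limit or range.

## Working session

There is one attempt and no reset: what is moved stays moved. The work goes in short steps, Python scripts to look and compute and a shell command to move; the robot and the scene stay as the last step left them, time stands still between calls to the robot, and variables do not carry over. Pictures are saved under pics/ and viewed, on a budget of 10 in all, crops included, one or two more only if the job needs it, and the job is handed in when it is done.

```bash
ls; mkdir -p pics
cat > h.py <<'E'
from rig import *
import numpy as np, cv2
def save(n,im,crop=None,s=1):
    if crop: im=im[crop[1]:crop[3],crop[0]:crop[2]]
    im=cv2.resize(im,None,fx=s,fy=s,interpolation=cv2.INTER_CUBIC)
    cv2.imwrite('pics/'+n,im[:,:,::-1])
def ray(cam,u,v):
    c=get_calibration(cam);K=np.array(c['camera_matrix']);T=np.array(c['world_to_cam'])
    p=cv2.undistortPoints(np.array([[[u,v]]],float),K,np.array([c['k1'],0,0,0,0.]) )[0,0]
    R=T[:3,:3];return -R.T@T[:3,3], R.T@np.array([p[0],p[1],1])
def atz(cam,u,v,z):
    o,d=ray(cam,u,v);return o+d*(z-o[2])/d[2]
def proj(cam,P):
    c=get_calibration(cam);K=np.array(c['camera_matrix']);T=np.array(c['world_to_cam'])
    P=np.atleast_2d(P).astype(float)
    return cv2.projectPoints(P,cv2.Rodrigues(T[:3,:3])[0],T[:3,3],K,np.array([c['k1'],0,0,0,0.]))[0][:,0]
E
python3 - <<'E'
from h import *
a=capture('scene');b=capture('top')
save('s0.png',a);save('t0.png',b)
for c in('scene','top'):
  o,d=ray(c,280,210);print(c,o.round(3),d.round(3))
  for q in('bushing_mid','bore_mouth','fixture','pigment_1','pigment_5','tape_roll'):
    print(c,q,[(np.round(r['extent'],1).tolist(),round(r['score'],2)) for r in recognise(c,q)][:4])
E
```

```text
pics
scene [-0.045  0.758  0.622] [ 0.561 -0.639 -0.526]
scene bushing_mid [([301.1, 237.6, 16.0, 25.9], 0.87), ([287.2, 263.7, 17.5, 30.8], 0.82)]
scene bore_mouth [([342.0, 205.8, 49.3, 33.0], 0.69)]
scene fixture [([344.1, 211.6, 52.9, 40.1], 0.83)]
scene pigment_1 [([323.4, 177.4, 14.1, 25.9], 0.86), ([227.7, 240.1, 19.4, 29.2], 0.63), ([345.1, 204.8, 52.4, 34.7], 0.16)]
scene pigment_5 [([323.4, 177.4, 14.1, 25.9], 0.86), ([227.7, 240.1, 19.4, 29.2], 0.63), ([345.1, 204.8, 52.4, 34.7], 0.16)]
scene tape_roll [([221.8, 307.3, 47.9, 42.6], 0.69)]
top [0.395 0.114 1.091] [ 0.152 -0.024 -0.988]
top bushing_mid [([232.4, 261.8, 15.6, 16.9], 0.73), ([274.1, 246.9, 12.3, 16.2], 0.67)]
top bore_mouth [([346.8, 250.4, 45.6, 39.5], 0.58)]
top fixture [([344.9, 249.4, 46.2, 44.9], 0.9)]
top pigment_1 [([225.9, 197.0, 18.1, 24.2], 0.89)]
top pigment_5 [([225.9, 197.0, 18.1, 24.2], 0.89)]
top tape_roll [([166.8, 252.1, 43.5, 36.9], 0.73)]
```

View pics/s0.png

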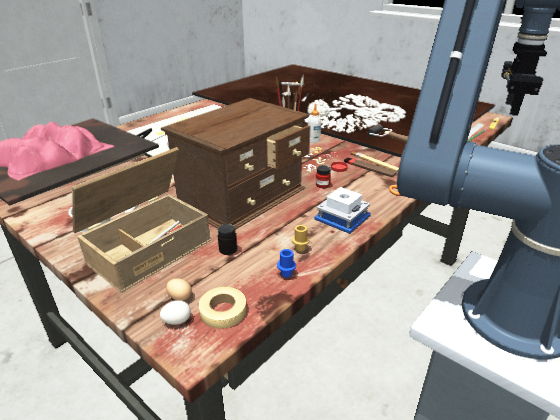

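View pics/t0.png

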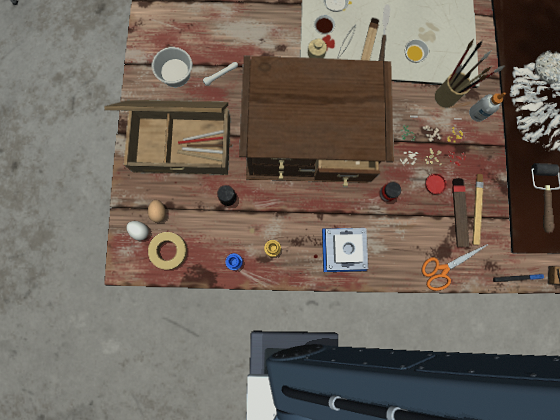

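The bronze bushing is at scene (301,238) and top (273,247). The blue look-alike to avoid is at scene (287,264) and top (233,262). The block is at scene (343,206) and top (347,249). Next I check the choice in a close crop and measure.

```bash
cat >> h.py <<'E'
def ybush(im,box):
    x0,y0,x1,y1=box
    hsv=cv2.cvtColor(im[y0:y1,x0:x1],cv2.COLOR_RGB2HSV)
    m=cv2.inRange(hsv,(15,140,70),(32,255,255))
    n,l,s,c=cv2.connectedComponentsWithStats(m)
    i=1+np.argmax(s[1:,4]);return s[i]+np.array([x0,y0,0,0,0]),c[i]+[x0,y0]
E
python3 - <<'E'
from h import *
a=capture('scene');b=capture('top')
A=cv2.resize(a[180:285,260:380],(480,420),interpolation=cv2.INTER_CUBIC)
B=cv2.resize(b[220:280,260:380],(480,240),interpolation=cv2.INTER_CUBIC)
cv2.imwrite('pics/c1.png',np.vstack([A,B])[:560,:,::-1])
print(ybush(a,(285,215,320,260)),ybush(b,(255,230,295,265)))
for z in(0,.029,.061):print('bush',z,atz('top',273,247.5,z).round(4))
print('bore',atz('top',348,248,.068).round(4))
print('cab front',atz('top',245,175,.0),atz('top',385,180,0))
print('fix corners',[atz('top',*p,.0).round(3) for p in((323,228),(367,228),(323,271),(368,271))])
for p in ((0,0,0),):print(proj('scene',p))
E
```

```text
(array([294, 226,  15,  17, 176]), array([300.68181818, 234.85227273])) (array([265, 240,  16,  17, 209]), array([272.19138756, 248.01913876]))
bush 0 [0.4663 0.103  0.    ]
bush 0.029 [0.4644 0.1033 0.029 ]
bush 0.061 [0.4624 0.1036 0.061 ]
bore [ 0.465  -0.0756  0.068 ]
cab front [0.65236099 0.18037649 0.        ] [ 0.6500046  -0.18644527  0.        ]
fix corners [array([ 0.519, -0.024,  0.   ]), array([ 0.522, -0.138,  0.   ]), array([ 0.41 , -0.025,  0.   ]), array([ 0.412, -0.14 ,  0.   ])]
[[516.45042517 316.81096061]]
```

View pics/c1.png

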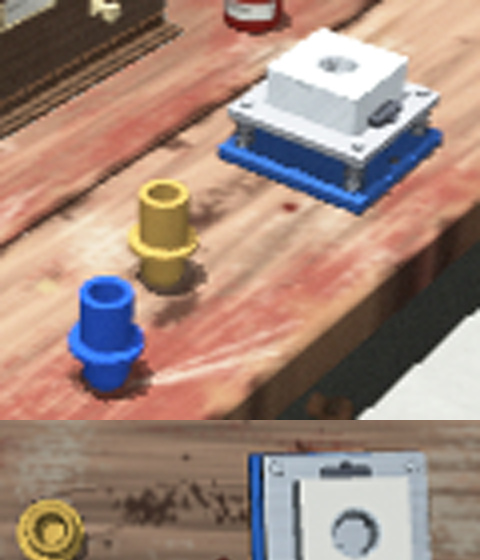

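```bash
cat >> h.py <<'E'
from scipy.optimize import least_squares
t=np.linspace(0,2*np.pi,48,endpoint=False)
RINGS=[(.0105,0),(.013,.006),(.013,.024),(.021,.024),(.021,.029),(.015,.029),(.015,.061)]
def model(p):  # p = nose centre, upright
    return np.vstack([np.c_[p[0]+r*np.cos(t),p[1]+r*np.sin(t),np.full(48,p[2]+z)] for r,z in RINGS])
def bbox(cam,p):
    q=proj(cam,model(p));a,b=q.min(0),q.max(0);return np.r_[a,b]
E
python3 - <<'E'
from h import *
# measured boxes: l,t,r,b ; scene crop/4
top=np.array([265,240,281,257.]);sc=np.array([260+129/4,180+179/4,260+197/4,180+290/4])-.4
for name,f in (('top',lambda p:bbox('top',[*p,0])-top),('scene',lambda p:bbox('scene',[*p,0])-sc)):
    r=least_squares(f,[.465,.103]);print(name,r.x.round(4),r.fun.round(1))
print('bore top',atz('top',348.7,247.9,.068).round(4),'scene',atz('scene',344.2,196.3,.068).round(4))
T=capture('top');S=capture('scene')
for p in(260,),:pass
# bore: dark-ish region inside bright block
for c,im,(x0,y0,x1,y1),z in(('top',T,(335,236,362,262),.068),('scene',S,(330,188,358,204),.068)):
    g=cv2.cvtColor(im[y0:y1,x0:x1],cv2.COLOR_RGB2GRAY);print(c);print(g if c=='scene' else g[2:24,2:24])
s=read_state();print(s['time_s'],s['position'],np.round(s['tcp_rot'],3),s['force'])
E
```

```text
top [0.4621 0.1032] [-0.5 -0.1  0.5  0.1]
scene [0.463  0.1063] [-0.4  0.3  0.4 -0.3]
bore top [ 0.4652 -0.0773  0.068 ] scene [ 0.4633 -0.0741  0.068 ]
top
[[216 216 217 216 217 217 216 216 216 217 217 216 217 216 216 216 216 216
  216 216 217 216]
 [215 216 216 217 216 216 217 216 218 216 216 216 217 217 217 217 216 216
  217 217 217 217]
 [217 217 217 216 217 216 216 217 217 218 218 218 218 217 217 217 217 216
  216 216 216 217]
 [218 217 217 217 217 217 216 218 219 219 211 212 213 213 219 218 216 217
  216 217 216 216]
 [218 216 216 217 217 217 217 219 208 176 158 142 166 171 204 215 219 217
  217 216 216 216]
 [217 217 216 217 215 217 218 198 158  93  90  79  78  85 118 178 212 219
  217 216 216 217]
 [217 216 216 216 216 218 207 166  98  99  99 101  95  59  61 129 178 211
  218 217 217 216]
 [217 217 217 217 218 217 179  81 112 181 178 179 181 169  55  54 116 207
  220 216 217 217]
 [217 216 217 217 218 205 151 106 178 181 180 178 178 171  93  70  90 160
  212 217 217 217]
 [217 215 216 216 217 201 138 174 179 177 178 177 176 177 170 116  87 158
  214 218 217 216]
 [218 216 217
[... 2435 characters left out ...]
255 255 255 255 255 255 255 255 255
  255 255 255 255 255 255 255 253 219 174]
 [197 201 204 198 182 201 243 255 255 255 255 255 255 255 255 255 255 255
  255 255 255 255 255 255 242 175 173 172]
 [200 204 202 202 201 183 182 192 218 245 255 255 255 255 255 255 255 255
  255 255 255 255 255 241 175 169 171 170]
 [201 201 202 205 203 202 198 186 203 204 203 214 243 254 255 255 255 255
  255 255 255 255 241 174 170 171 168 171]
 [198 199 204 203 203 206 202 203 202 204 200 199 200 211 245 254 255 255
  255 255 252 179 171 171 168 170 171 170]]
0.9 [ 0.24043886 -0.57688905  0.23358861] [[ 0.923  0.385  0.   ]
 [ 0.385 -0.923 -0.   ]
 [ 0.     0.    -1.   ]] [ 0.16317558 -0.38912008  0.18494323]
```

```bash
python3 -m inch '[{"gripper":100,"dx":20,"dy":-23,"turn":0.03},{"gripper":100,"dx":50,"dy":-57,"turn":0.08},{"gripper":100,"dx":83,"dy":-95,"turn":0.13},{"gripper":100,"dx":116,"dy":-133,"turn":0.18},{"gripper":100,"dx":149,"dy":-171,"turn":0.23},{"gripper":100,"dx":182,"dy":-208,"turn":0.28},{"gripper":100,"dx":215,"dy":-246,"turn":0.33},{"gripper":100,"dx":248,"dy":-284,"turn":0.394},{"gripper":100,"dx":281,"dy":-322,"turn":0.394},{"gripper":100,"dx":310,"dy":-355,"turn":0.394},{"gripper":100,"dx":331,"dy":-379,"turn":0.394},{"gripper":100,"dx":331,"dy":-379,"turn":0.394}]'
```

```text
invalid input
```

```bash
python3 -m inch '[{"gripper":100,"dx":20,"dy":-23,"dz":0,"turn":0.03},{"gripper":100,"dx":50,"dy":-57,"dz":0,"turn":0.08},{"gripper":100,"dx":83,"dy":-95,"dz":0,"turn":0.13},{"gripper":100,"dx":116,"dy":-133,"dz":0,"turn":0.18},{"gripper":100,"dx":149,"dy":-171,"dz":0,"turn":0.23},{"gripper":100,"dx":182,"dy":-208,"dz":0,"turn":0.28},{"gripper":100,"dx":215,"dy":-246,"dz":0,"turn":0.33},{"gripper":100,"dx":248,"dy":-284,"dz":0,"turn":0.394},{"gripper":100,"dx":281,"dy":-322,"dz":0,"turn":0.394},{"gripper":100,"dx":310,"dy":-355,"dz":0,"turn":0.394},{"gripper":100,"dx":331,"dy":-379,"dz":0,"turn":0.394},{"gripper":100,"dx":331,"dy":-379,"dz":0,"turn":0.394}]'
```

```text
time_s: 2.1
position: [0.4003, -0.0963, 0.2337]
tcp_rot: [[1.0, 0.006, 0.0], [0.006, -1.0, 0.001], [0.0, -0.001, -1.0]]
force: [-1.0, -0.4, -0.1]
opening: 1.002
```

```bash
python3 -m inch '[{"gripper":100,"dx":6,"dy":-20,"dz":5,"turn":0},{"gripper":100,"dx":18,"dy":-60,"dz":25,"turn":0},{"gripper":100,"dx":31,"dy":-100,"dz":50,"turn":0},{"gripper":100,"dx":44,"dy":-140,"dz":75,"turn":0},{"gripper":100,"dx":56,"dy":-180,"dz":100,"turn":0},{"gripper":100,"dx":62,"dy":-201,"dz":114,"turn":0},{"gripper":100,"dx":62,"dy":-201,"dz":114,"turn":0},{"gripper":100,"dx":62,"dy":-201,"dz":114,"turn":0}]'
python3 - <<'E'
from h import *
s=read_state();print(s['position'],s['tcp_rot'])
a=capture('scene');b=capture('top')
A=cv2.resize(a[185:275,240:370],(520,360),interpolation=cv2.INTER_CUBIC)
B=cv2.resize(b[215:275,220:350],(520,240),interpolation=cv2.INTER_CUBIC)
cv2.imwrite('pics/c2.png',np.vstack([A,B])[:,:,::-1])
print(proj('scene',s['position']),proj('top',s['position']))
E
```

```text
time_s: 2.9
position: [0.4622, 0.1007, 0.1194]
tcp_rot: [[1.0, 0.002, -0.001], [0.002, -1.0, -0.0], [-0.001, 0.0, -1.0]]
force: [0.0, 0.1, -0.8]
opening: 0.997
[0.46215382 0.1006964  0.11942506] [[ 9.99998672e-01  1.52958744e-03 -5.61749754e-04]
 [ 1.52931610e-03 -9.99998714e-01 -4.83136534e-04]
 [-5.62488031e-04  4.82276800e-04 -9.99999726e-01]]
[[303.045096   205.94814534]] [[274.58534596 245.95277128]]
```

View pics/c2.png

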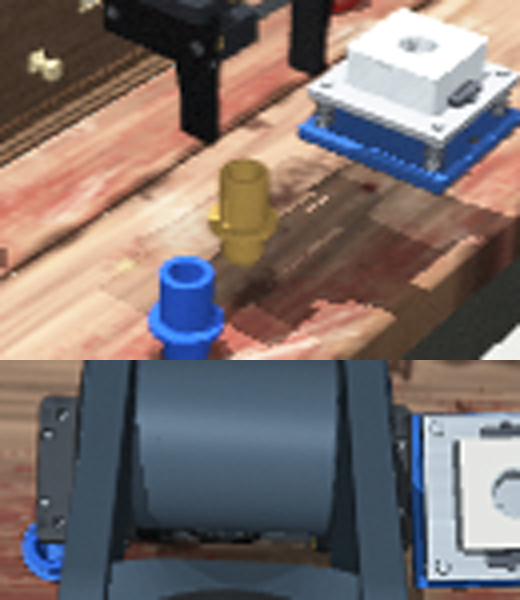

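Run:
```python
from h import *
p=read_state()['position']
for sy in(1,-1):
  for dx in(-.0095,.0095):
    for dy in(.0435,.0585):
      q=proj('scene',p+[dx,sy*dy,-.011])[0];print(sy,dx,dy,((q-[240,185])*4).round(0))
```

```text
1 -0.0095 0.0435 [216. 136.]
1 -0.0095 0.0585 [199. 147.]
1 0.0095 0.0435 [190. 124.]
1 0.0095 0.0585 [173. 135.]
-1 -0.0095 0.0435 [311.  74.]
-1 -0.0095 0.0585 [327.  64.]
-1 0.0095 0.0435 [285.  64.]
-1 0.0095 0.0585 [301.  54.]
```

```bash
python3 -m inch '[{"gripper":100,"dx":0,"dy":-4,"dz":10,"turn":0},{"gripper":100,"dx":0,"dy":-4,"dz":30,"turn":0},{"gripper":100,"dx":0,"dy":-4,"dz":50,"turn":0},{"gripper":100,"dx":0,"dy":-4,"dz":65,"turn":0},{"gripper":100,"dx":0,"dy":-4,"dz":75,"turn":0},{"gripper":100,"dx":0,"dy":-4,"dz":75,"turn":0},{"gripper":55,"dx":0,"dy":-4,"dz":75,"turn":0},{"gripper":55,"dx":0,"dy":-4,"dz":75,"turn":0},{"gripper":55,"dx":0,"dy":-4,"dz":75,"turn":0},{"gripper":55,"dx":0,"dy":-4,"dz":75,"turn":0}]'
python3 - <<'E'
from h import *
s=read_state();print(s['position'],s['opening'])
a=capture('scene')
save('c3.png',a,(250,195,350,265),6)
E
```

```text
time_s: 4.0
position: [0.4624, 0.1054, 0.0451]
tcp_rot: [[1.0, 0.001, 0.001], [0.001, -1.0, 0.0], [0.001, -0.0, -1.0]]
force: [0.2, 1.0, -0.2]
opening: 0.722
[0.4623955  0.10535528 0.0451032 ] 0.721710269495267
```

View pics/c3.png

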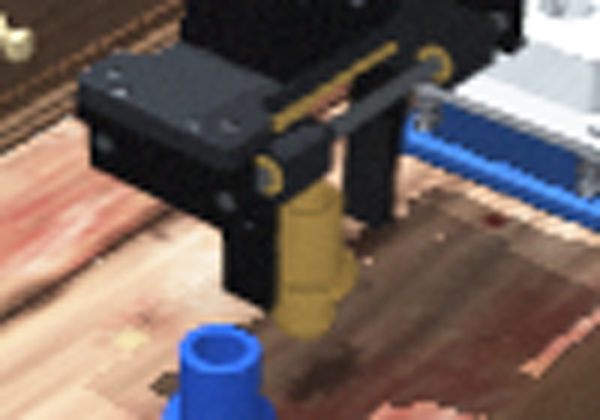

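```bash
python3 -m inch '[{"gripper":45,"dx":0,"dy":0,"dz":0,"turn":0},{"gripper":45,"dx":0,"dy":0,"dz":0,"turn":0},{"gripper":40,"dx":0,"dy":0,"dz":0,"turn":0},{"gripper":40,"dx":0,"dy":0,"dz":0,"turn":0},{"gripper":35,"dx":0,"dy":0,"dz":0,"turn":0},{"gripper":20,"dx":0,"dy":0,"dz":0,"turn":0},{"gripper":20,"dx":0,"dy":0,"dz":0,"turn":0},{"gripper":20,"dx":0,"dy":0,"dz":0,"turn":0},{"gripper":20,"dx":0,"dy":0,"dz":0,"turn":0},{"gripper":20,"dx":0,"dy":0,"dz":0,"turn":0}]'
```

```text
time_s: 5.05
position: [0.462, 0.1054, 0.0445]
tcp_rot: [[1.0, 0.001, -0.0], [0.001, -1.0, 0.0], [-0.0, -0.0, -1.0]]
force: [-0.1, 0.3, -2.0]
opening: 0.342
```

```bash
python3 -m inch '[{"gripper":20,"dx":0,"dy":0,"dz":-10,"turn":0},{"gripper":20,"dx":0,"dy":0,"dz":-35,"turn":0},{"gripper":20,"dx":0,"dy":0,"dz":-65,"turn":0},{"gripper":20,"dx":0,"dy":15,"dz":-90,"turn":0},{"gripper":20,"dx":0,"dy":45,"dz":-100,"turn":0},{"gripper":20,"dx":1,"dy":80,"dz":-100,"turn":0},{"gripper":20,"dx":1,"dy":115,"dz":-100,"turn":0},{"gripper":20,"dx":2,"dy":145,"dz":-100,"turn":0},{"gripper":20,"dx":2,"dy":168,"dz":-97,"turn":0},{"gripper":20,"dx":2,"dy":180,"dz":-93,"turn":0},{"gripper":20,"dx":2,"dy":180,"dz":-90,"turn":0},{"gripper":20,"dx":2,"dy":180,"dz":-90,"turn":0}]'
python3 - <<'E'
from h import *
s=read_state();print(s['position'],s['opening'],s['force'])
a=capture('scene');b=capture('top')
A=cv2.resize(a[150:230,300:400],(800,640)[:2],interpolation=cv2.INTER_CUBIC)[:420]
save('c4.png',a,(295,155,395,230),8)
n=s['position']-[0,0,.0445]
print('pred bbox crop',((bbox('scene',n).reshape(2,2)-[295,155])*8).round(0))
np.save('a4.npy',a)
E
```

```text
time_s: 6.25
position: [0.4633, -0.0739, 0.1341]
tcp_rot: [[1.0, 0.0, -0.002], [0.0, -1.0, 0.001], [-0.002, -0.001, -1.0]]
force: [-0.5, 0.5, -1.7]
opening: 0.339
[ 0.46327595 -0.07385975  0.1341326 ] 0.3391758283558957 [-0.53927578  0.52769928 -1.72971933]
pred bbox crop [[338.  80.]
 [472. 288.]]
```

View pics/c4.png

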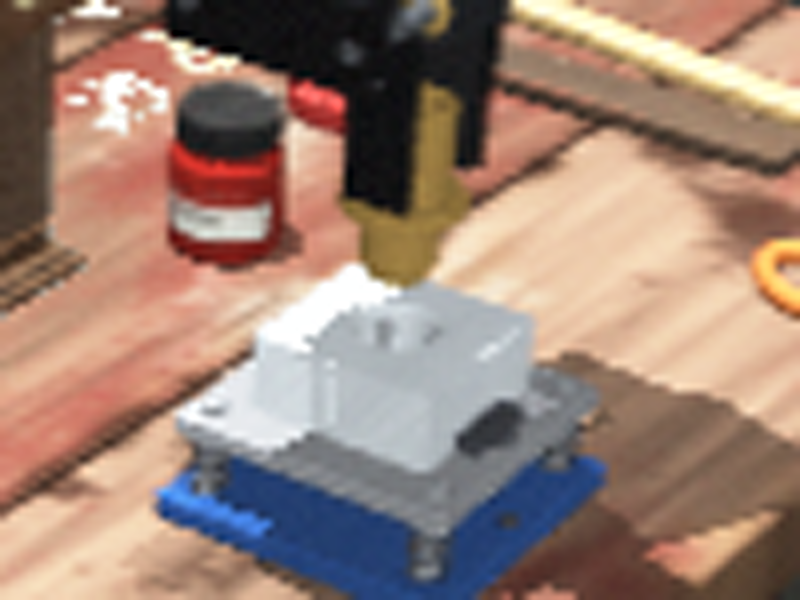

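Run:
```python
from h import *
a=np.load('a4.npy')
for x,y in((.4633,-.0741),(.4633,-.0765),(.4653,-.0765)):
  q=proj('scene',np.c_[x+.0155*np.cos(t),y+.0155*np.sin(t),0*t+.068]);q=(q-[295,155])*8+3.5
  print(x,y,q.min(0).round(),q.max(0).round(),q.mean(0).round())
im=a[155:230,295:395];A=cv2.resize(im[30:52,35:65],None,fx=24,fy=24,interpolation=cv2.INTER_CUBIC)
x,y=.4633,-.0741
q=proj('scene',np.c_[x+.0155*np.cos(t),y+.0155*np.sin(t),0*t+.068]);q=((q-[330,185]+.5)*24)
cv2.polylines(A,[q.astype(np.int32)],True,(255,0,0),1)
# block top outline
A=cv2.convertScaleAbs(A,alpha=1.3,beta=-60)
cv2.imwrite('pics/c5.png',A[:,:,::-1])
```

```text
0.4633 -0.0741 [349. 310.] [445. 358.] [397. 334.]
0.4633 -0.0765 [353. 308.] [449. 355.] [401. 331.]
0.4653 -0.0765 [348. 306.] [444. 353.] [396. 329.]
```

View pics/c5.png

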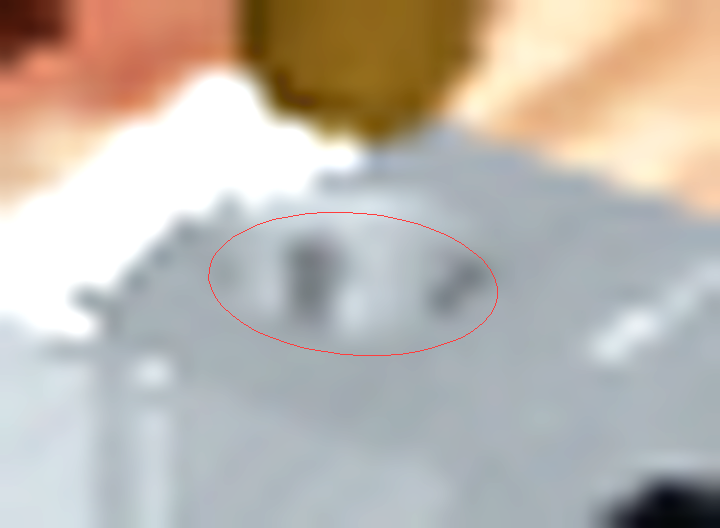

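```bash
python3 -m inch '[{"gripper":20,"dx":0,"dy":1,"dz":6,"turn":0},{"gripper":20,"dx":0,"dy":1,"dz":12,"turn":0},{"gripper":20,"dx":0,"dy":1,"dz":18,"turn":0},{"gripper":20,"dx":0,"dy":1,"dz":18,"turn":0},{"gripper":20,"dx":0,"dy":1,"dz":18,"turn":0}]'
python3 - <<'E'
from h import *
s=read_state();print(s['position'],s['force'])
a=capture('scene');np.save('a6.npy',a)
A=cv2.resize(a[178:204,328:362],None,fx=20,fy=20,interpolation=cv2.INTER_CUBIC)
p=s['position']
for x,y,z,r,c in((.4633,-.0741,.068,.0155,(255,0,0)),(p[0],p[1],p[2]-.0445,.0105,(0,0,255)),(p[0],p[1],p[2]-.0205,.021,(0,255,0))):
  q=proj('scene',np.c_[x+r*np.cos(t),y+r*np.sin(t),0*t+z]);q=((q-[328,178]+.5)*20)
  cv2.polylines(A,[q.astype(np.int32)],True,c,1)
cv2.imwrite('pics/c6.png',A[:,:,::-1])
E
```

```text
time_s: 6.85
position: [0.464, -0.0755, 0.1162]
tcp_rot: [[1.0, 0.001, -0.001], [0.001, -1.0, 0.0], [-0.001, -0.0, -1.0]]
force: [0.3, -0.5, -1.4]
opening: 0.342
[ 0.46395475 -0.07548623  0.11618611] [ 0.26584257 -0.49959615 -1.3977087 ]
```

View pics/c6.png

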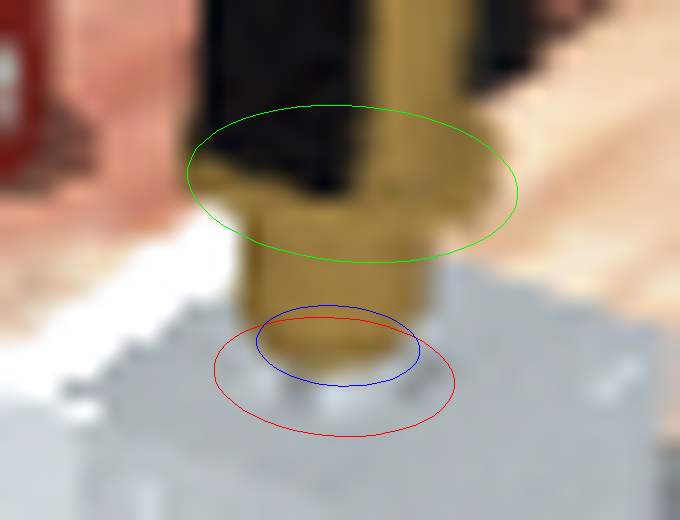

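```bash
python3 -m inch '[{"gripper":20,"dx":-0.5,"dy":-0.5,"dz":1,"turn":0},{"gripper":20,"dx":-0.5,"dy":-0.5,"dz":2,"turn":0},{"gripper":20,"dx":-0.5,"dy":-0.5,"dz":3,"turn":0},{"gripper":20,"dx":-0.5,"dy":-0.5,"dz":4,"turn":0},{"gripper":20,"dx":-0.5,"dy":-0.5,"dz":5,"turn":0},{"gripper":20,"dx":-0.5,"dy":-0.5,"dz":6,"turn":0},{"gripper":20,"dx":-0.5,"dy":-0.5,"dz":6,"turn":0},{"gripper":20,"dx":-0.5,"dy":-0.5,"dz":6,"turn":0}]'
```

```text
time_s: 7.7
position: [0.4636, -0.0752, 0.1105]
tcp_rot: [[1.0, 0.001, -0.0], [0.001, -1.0, 0.0], [-0.0, -0.0, -1.0]]
force: [0.3, 0.3, -1.9]
opening: 0.343
```

```bash
python3 -m inch '[{"gripper":20,"dx":0,"dy":0,"dz":1,"turn":0},{"gripper":20,"dx":0,"dy":0,"dz":2,"turn":0},{"gripper":20,"dx":0,"dy":0,"dz":3,"turn":0},{"gripper":20,"dx":0,"dy":0,"dz":4,"turn":0},{"gripper":20,"dx":0,"dy":0,"dz":4,"turn":0},{"gripper":20,"dx":0,"dy":0,"dz":4,"turn":0}]'
```

```text
time_s: 8.3
position: [0.4639, -0.0757, 0.1067]
tcp_rot: [[1.0, 0.001, 0.001], [0.001, -1.0, -0.001], [0.001, 0.001, -1.0]]
force: [-0.5, -2.2, 0.0]
opening: 0.34
```

```bash
python3 -m inch '[{"gripper":20,"dx":0,"dy":0.5,"dz":1,"turn":0},{"gripper":20,"dx":0,"dy":0.5,"dz":2,"turn":0},{"gripper":20,"dx":0,"dy":0.5,"dz":3,"turn":0},{"gripper":20,"dx":0,"dy":0.5,"dz":4,"turn":0},{"gripper":20,"dx":0,"dy":0.5,"dz":4,"turn":0},{"gripper":20,"dx":0,"dy":0.5,"dz":4,"turn":0}]'
```

```text
time_s: 8.9
position: [0.4639, -0.0761, 0.1026]
tcp_rot: [[1.0, 0.001, 0.001], [0.001, -1.0, -0.001], [0.001, 0.001, -1.0]]
force: [-0.7, -5.6, 2.1]
opening: 0.34
```

```bash
python3 -m inch '[{"gripper":20,"dx":0,"dy":0.5,"dz":0,"turn":0},{"gripper":20,"dx":0,"dy":1,"dz":0,"turn":0},{"gripper":20,"dx":0,"dy":1,"dz":0,"turn":0},{"gripper":20,"dx":0,"dy":1,"dz":0,"turn":0}]'; python3 -c "
from h import *
s=read_state();print(s['force'],s['moment'])"
```

```text
time_s: 9.3
position: [0.4637, -0.0764, 0.1025]
tcp_rot: [[1.0, 0.001, 0.0], [0.001, -1.0, 0.0], [0.0, -0.0, -1.0]]
force: [0.9, -2.3, 1.9]
opening: 0.343
[ 0.94393242 -2.27239612  1.92982314] [-0.3382092  -0.07400805  0.02365392]
```

```bash
python3 -m inch '[{"gripper":20,"dx":0,"dy":0.6,"dz":0,"turn":0},{"gripper":20,"dx":0,"dy":0.6,"dz":1,"turn":0},{"gripper":20,"dx":0,"dy":0.6,"dz":2,"turn":0},{"gripper":20,"dx":0,"dy":0.6,"dz":3,"turn":0},{"gripper":20,"dx":0,"dy":0.6,"dz":4,"turn":0},{"gripper":20,"dx":0,"dy":0.6,"dz":4,"turn":0},{"gripper":20,"dx":0,"dy":0.6,"dz":4,"turn":0}]'
```

```text
time_s: 10.0
position: [0.4636, -0.0771, 0.0987]
tcp_rot: [[1.0, 0.001, 0.0], [0.001, -1.0, 0.0], [0.0, -0.0, -1.0]]
force: [1.1, 0.8, 4.4]
opening: 0.341
```

```bash
python3 -m inch '[{"gripper":20,"dx":0,"dy":0,"dz":1,"turn":0},{"gripper":20,"dx":0,"dy":0,"dz":2,"turn":0},{"gripper":20,"dx":0,"dy":0,"dz":3,"turn":0},{"gripper":20,"dx":0,"dy":0,"dz":4,"turn":0},{"gripper":20,"dx":0,"dy":0,"dz":5,"turn":0},{"gripper":20,"dx":0,"dy":0,"dz":5,"turn":0},{"gripper":20,"dx":0,"dy":0,"dz":5,"turn":0}]'
```

```text
time_s: 10.7
position: [0.4636, -0.0771, 0.0935]
tcp_rot: [[1.0, 0.001, -0.0], [0.001, -1.0, 0.0], [-0.0, -0.0, -1.0]]
force: [-0.0, 1.3, 3.2]
opening: 0.343
```

```bash
python3 -m inch '[{"gripper":20,"dx":0,"dy":0,"dz":1,"turn":0},{"gripper":20,"dx":0,"dy":0,"dz":2,"turn":0},{"gripper":20,"dx":0,"dy":0,"dz":3,"turn":0},{"gripper":20,"dx":0,"dy":0,"dz":4,"turn":0}]';python3 -m inch '[{"gripper":20,"dx":0,"dy":0,"dz":0,"turn":0},{"gripper":20,"dx":0,"dy":0,"dz":0,"turn":0},{"gripper":20,"dx":0,"dy":0,"dz":0,"turn":0},{"gripper":20,"dx":0,"dy":0,"dz":0,"turn":0}]'
```

```text
time_s: 11.1
position: [0.4636, -0.0772, 0.0895]
tcp_rot: [[1.0, 0.001, -0.0], [0.001, -1.0, 0.0], [-0.0, -0.0, -1.0]]
force: [-0.7, 0.5, 5.4]
opening: 0.34
time_s: 11.5
position: [0.4636, -0.0772, 0.0895]
tcp_rot: [[1.0, 0.001, -0.0], [0.001, -1.0, 0.0], [-0.0, -0.0, -1.0]]
force: [0.2, 0.6, 4.6]
opening: 0.342
```

```bash
python3 -m inch '[{"gripper":20,"dx":0,"dy":0,"dz":1,"turn":0},{"gripper":20,"dx":0,"dy":0,"dz":2,"turn":0},{"gripper":20,"dx":0,"dy":0,"dz":3,"turn":0},{"gripper":20,"dx":0,"dy":0,"dz":3,"turn":0},{"gripper":20,"dx":0,"dy":0,"dz":3,"turn":0}]';python3 -m inch '[{"gripper":20,"dx":0,"dy":0,"dz":1,"turn":0},{"gripper":20,"dx":0,"dy":0,"dz":2,"turn":0},{"gripper":20,"dx":0,"dy":0,"dz":2,"turn":0},{"gripper":20,"dx":0,"dy":0,"dz":2,"turn":0}]'
python3 - <<'E'
from h import *
s=read_state();print(s['position'],s['force'])
a=capture('scene');np.save('a7.npy',a)
save('c7.png',a,(310,165,380,230),9)
E
```

```text
time_s: 12.0
position: [0.4636, -0.0773, 0.0865]
tcp_rot: [[1.0, 0.001, -0.0], [0.001, -1.0, 0.0], [-0.0, -0.0, -1.0]]
force: [-0.1, 1.5, 4.8]
opening: 0.338
time_s: 12.4
position: [0.4637, -0.0773, 0.0847]
tcp_rot: [[1.0, 0.001, 0.0], [0.001, -1.0, -0.0], [0.0, 0.0, -1.0]]
force: [1.0, 1.0, 6.9]
opening: 0.34
[ 0.46368368 -0.07726401  0.08474584] [1.04393718 1.00187197 6.86085851]
```

View pics/c7.png

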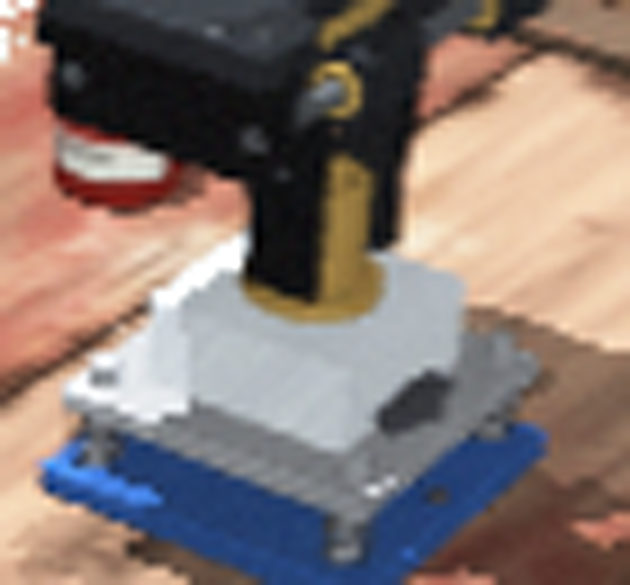

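The flange is now close to or on the block face, at about (315,300) in the crop. I'll push on in small steps and watch for the force to rise.

```bash
for i in 1; do python3 -m inch '[{"gripper":20,"dx":0,"dy":0,"dz":1,"turn":0},{"gripper":20,"dx":0,"dy":0,"dz":2,"turn":0},{"gripper":20,"dx":0,"dy":0,"dz":2,"turn":0},{"gripper":20,"dx":0,"dy":0,"dz":2,"turn":0}]'; done; python3 -m inch '[{"gripper":20,"dx":0,"dy":0,"dz":1,"turn":0},{"gripper":20,"dx":0,"dy":0,"dz":2,"turn":0},{"gripper":20,"dx":0,"dy":0,"dz":2,"turn":0},{"gripper":20,"dx":0,"dy":0,"dz":2,"turn":0}]'
```

```text
time_s: 12.85
position: [0.4637, -0.0772, 0.083]
tcp_rot: [[1.0, 0.001, 0.0], [0.001, -1.0, -0.0], [0.0, 0.0, -1.0]]
force: [-0.3, 1.3, 9.1]
opening: 0.343
time_s: 13.25
position: [0.4637, -0.0773, 0.0813]
tcp_rot: [[1.0, 0.001, 0.0], [0.001, -1.0, -0.0], [0.0, 0.0, -1.0]]
force: [-1.2, 1.5, 11.4]
opening: 0.343
```

```bash
python3 -m inch '[{"gripper":20,"dx":0,"dy":0,"dz":1,"turn":0},{"gripper":20,"dx":0,"dy":0,"dz":2,"turn":0},{"gripper":20,"dx":0,"dy":0,"dz":2,"turn":0},{"gripper":20,"dx":0,"dy":0,"dz":2,"turn":0}]'; python3 -m inch '[{"gripper":20,"dx":0,"dy":0,"dz":1,"turn":0},{"gripper":20,"dx":0,"dy":0,"dz":2,"turn":0},{"gripper":20,"dx":0,"dy":0,"dz":2,"turn":0},{"gripper":20,"dx":0,"dy":0,"dz":2,"turn":0}]'
```

```text
time_s: 13.65
position: [0.4637, -0.0772, 0.0795]
tcp_rot: [[1.0, 0.001, 0.001], [0.001, -1.0, -0.0], [0.001, 0.0, -1.0]]
force: [-1.2, 2.3, 14.1]
opening: 0.343
time_s: 14.05
position: [0.4637, -0.0772, 0.0778]
tcp_rot: [[1.0, 0.001, 0.001], [0.001, -1.0, -0.0], [0.001, 0.0, -1.0]]
force: [-1.5, 2.0, 17.1]
opening: 0.343
```

```bash
python3 -m inch '[{"gripper":20,"dx":0,"dy":0,"dz":1,"turn":0},{"gripper":20,"dx":0,"dy":0,"dz":1,"turn":0},{"gripper":20,"dx":0,"dy":0,"dz":1,"turn":0},{"gripper":20,"dx":0,"dy":0,"dz":1,"turn":0}]'; python3 -m inch '[{"gripper":20,"dx":0,"dy":0,"dz":-1,"turn":0},{"gripper":20,"dx":0,"dy":0,"dz":-2,"turn":0},{"gripper":20,"dx":0,"dy":0,"dz":-4,"turn":0},{"gripper":20,"dx":0,"dy":0,"dz":-6,"turn":0},{"gripper":20,"dx":0,"dy":0,"dz":-8,"turn":0},{"gripper":20,"dx":0,"dy":0,"dz":-9,"turn":0},{"gripper":20,"dx":0,"dy":0,"dz":-9,"turn":0},{"gripper":20,"dx":0,"dy":0,"dz":-9,"turn":0}]'
```

```text
time_s: 14.45
position: [0.4637, -0.0772, 0.0769]
tcp_rot: [[1.0, 0.001, 0.001], [0.001, -1.0, -0.0], [0.001, 0.0, -1.0]]
force: [-2.1, 2.7, 18.2]
opening: 0.339
time_s: 15.25
position: [0.4637, -0.0772, 0.0848]
tcp_rot: [[1.0, 0.001, 0.0], [0.001, -1.0, -0.0], [0.0, 0.0, -1.0]]
force: [0.7, 1.8, 6.0]
opening: 0.346
```

```bash
python3 -m inch '[{"gripper":20,"dx":0,"dy":0,"dz":-1,"turn":0},{"gripper":20,"dx":0,"dy":0,"dz":-2,"turn":0},{"gripper":20,"dx":0,"dy":0,"dz":-3,"turn":0},{"gripper":20,"dx":0,"dy":0,"dz":-4,"turn":0},{"gripper":20,"dx":0,"dy":0,"dz":-4,"turn":0},{"gripper":20,"dx":0,"dy":0,"dz":-4,"turn":0},{"gripper":20,"dx":0,"dy":0,"dz":-4,"turn":0}]'; python3 -m inch '[{"gripper":45,"dx":0,"dy":0,"dz":0,"turn":0},{"gripper":60,"dx":0,"dy":0,"dz":0,"turn":0},{"gripper":80,"dx":0,"dy":0,"dz":0,"turn":0},{"gripper":100,"dx":0,"dy":0,"dz":0,"turn":0},{"gripper":100,"dx":0,"dy":0,"dz":0,"turn":0},{"gripper":100,"dx":0,"dy":0,"dz":0,"turn":0},{"gripper":100,"dx":0,"dy":0,"dz":-10,"turn":0},{"gripper":100,"dx":0,"dy":0,"dz":-30,"turn":0},{"gripper":100,"dx":0,"dy":0,"dz":-60,"turn":0},{"gripper":100,"dx":0,"dy":0,"dz":-90,"turn":0},{"gripper":100,"dx":0,"dy":0,"dz":-110,"turn":0},{"gripper":100,"dx":0,"dy":0,"dz":-110,"turn":0}]'
python3 - <<'E'
from h import *
a=capture('scene');np.save('a8.npy',a)
A=cv2.resize(a[165:225,310:380],None,fx=10,fy=10,interpolation=cv2.INTER_CUBIC)
# predictions for home bushing
n=[.4637,-.0772,.044]
q=(bbox('scene',n).reshape(2,2)-[310,165]+.5)*10;print(q)
cv2.imwrite('pics/c8.png',A[:,:,::-1])
E
```

```text
time_s: 15.95
position: [0.4637, -0.0772, 0.0884]
tcp_rot: [[1.0, 0.001, -0.0], [0.001, -1.0, 0.0], [-0.0, -0.0, -1.0]]
force: [0.5, 1.0, 1.4]
opening: 0.341
time_s: 17.15
position: [0.4655, -0.078, 0.2018]
tcp_rot: [[1.0, 0.001, 0.007], [0.001, -1.0, -0.003], [0.007, 0.003, -1.0]]
force: [-0.2, -0.0, -0.3]
opening: 0.999
[[271.32293075 159.75486073]
 [435.63363874 412.85352343]]
```

View pics/c8.png

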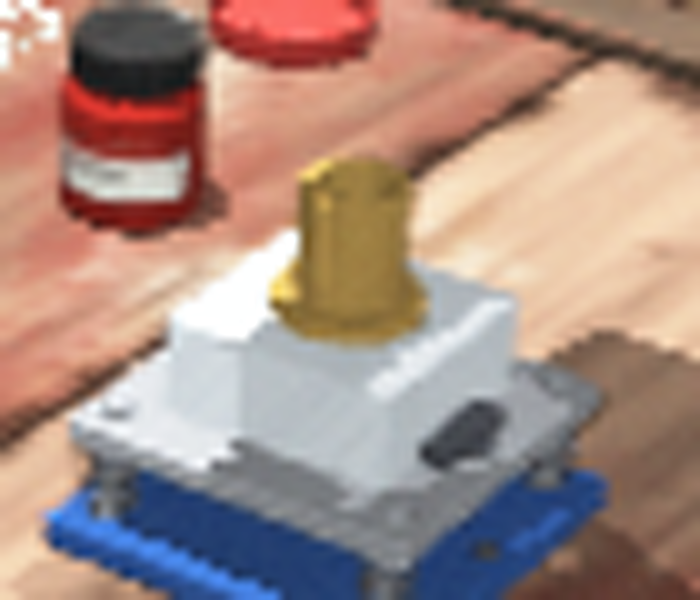

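Run:
```python
from h import *
a=np.load('a8.npy');
for x,y in((.4637,-.0772),(.4633,-.0745)):
 for h in(0,.002,.004):
  q=(proj('scene',np.c_[x+.021*np.cos(t),y+.021*np.sin(t),0*t+.068+h])-[310,165]+.5)*10
  print(x,h,q.min(0).round(),q.max(0).round())
c=a[190:206,340:352].astype(int);print(c[:,4:8].mean(1).round()) 
# block: top front corner check vs rest, before/after (nest back up?)
b=np.load('a4.npy').astype(int)
print('diff fixture rows',np.abs(a[205:226,315:370].astype(int)-b[205:226,315:370]).mean())
bb=capture('top');print([ (np.round(r['extent'],1).tolist(),round(r['score'],2)) for r in recognise('scene','pigment_1')+recognise('scene','tape_roll')])
print(read_state()['force'],read_state()['time_s'])
```

```text
0.4637 0 [271. 273.] [434. 354.]
0.4637 0.002 [272. 267.] [435. 347.]
0.4637 0.004 [272. 260.] [435. 340.]
0.4633 0 [267. 278.] [430. 358.]
0.4633 0.002 [267. 271.] [430. 352.]
0.4633 0.004 [268. 264.] [431. 345.]
[[157. 127.  66.]
 [157. 126.  66.]
 [157. 127.  66.]
 [156. 126.  66.]
 [155. 125.  65.]
 [155. 126.  66.]
 [140. 113.  58.]
 [130. 104.  55.]
 [156. 125.  65.]
 [162. 150. 121.]
 [170. 178. 182.]
 [171. 179. 184.]
 [178. 184. 190.]
 [193. 200. 204.]
 [192. 200. 204.]
 [188. 196. 201.]]
diff fixture rows 6.482539682539683
[([228.0, 237.7, 16.4, 28.5], 0.8), ([322.1, 177.0, 16.5, 22.8], 0.6)]
[ 0.2742395   0.78642782 -0.08454723] 17.35
```

```bash
python3 -c "
from rig import *
print(hand_in())"
```

```text
the job is handed in; nothing more can be done
None
```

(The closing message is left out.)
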